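# Click the time switch's star wheel round to its pointer and press set

### The arm

A 6-joint arm with a two-finger parallel gripper is mounted at the origin on the work surface. World frame = base frame: x ahead of the robot, y to its left, z up, the work surface at z = 0. Lengths are in m, angles in rad, forces in N, time in s.
With the tool pointing down it reaches from about 0.4 to 0.925 m from the base axis. Payload 12.5 kg.
Tool frame: the origin (TCP) lies midway between the tips of the shut fingers; the grasp point (between the pads) lies 19 mm behind it; z points along the fingers, y is the direction in which the jaws open and shut (so a half turn about z gives the same grasp; the last joint's range is limited). The gripper opens to 95 mm and grips with 3 to 60 N. Pads are 20 mm wide; open, the fingers measure 119 mm over their backs; the gripper's body (75 mm by 180 mm) begins 59 mm behind the grasp point.
Start: joints at [1.198, 0.491, 1.559, -0, 1.092, -0.106], TCP at [0.165, 0.603, 0.215] pointing down, gripper open.
Joint ranges: [-3.1, 3.1], [-0.84, 2.19], [0.05, 2.79], [-1.13, 4.28], [0.06, 2.93], [-2.69, 2.69]. Speed limits (rad/s): [2.22, 2.22, 2.79, 3.14, 3.14, 3.14].

### API

Orientations are given as a rotation vector (axis times angle).
In Python, from plant import r, snapshot, camera_params, ticket gives the robot as it stands. The module is installed in compiled form; this text tells all that it offers.
- The arm moves only by the shell command python3 -m creep 'ROWS'. ROWS is JSON, a list of rows, each a list of 5 numbers: the opening, from 0 (shut) to 1 (fully open), then the shift along the world's x, y, z in mm, then the turn about the world's z in rad. In form: [[claw, x, y, z, turn], ...]. A call has 1 to 20 rows; each row shifts and turns the pose as measured when the row begins; what a row does not reach is not made up. A row lasts 1/12 s, in which the tool goes at most 41.7 mm and 7.16 degrees, less where a joint would pass 70% of its speed; a pose out of reach is approached as far as the arm can. A call with a gripper value outside its range is refused whole. The fingers move at their own pace and stop on an object; the grip force is fixed at half the most. Time passes only in rows, so rows that do not move let the fingers close. It gives the time, the measured TCP pose, the force and the opening at its end, in the units of the state.
- r.sense(): the state, without advancing time (a new reading comes with each control period).
- snapshot(name): name is "scene" or "top" or "wrist"; returns (picture, depth): 420x560x3 uint8, blue, green, red; 420x560 float32, m along the optical axis (not along the pixel's ray), 0 where there is no reading.
- camera_params(name): a dict with "camera_matrix" (3x3 intrinsics, pixels), "k1" (the pictures are not rectified: a ray, as slopes to the right and down, at radius r is drawn at 1 + k1 r^2 times it, then the intrinsics apply), "rvec" (rotation vector, rad) and "tvec" (3), from world to camera coordinates, as OpenCV has them; the wrist camera has in their place "T_tool_cam" (4x4, takes a point from camera to tool coordinates, whose origin is the TCP and whose axes are the flange's). Camera axes: x right, y down, z forward; pixel columns grow to the right and rows downward; lengths in m; the calibration is good to about 2 mm. A picture is of the moment at which its call begins: read the wrist's pose just before it. camera_params takes no time and is no camera call.
- ticket.close_job(): hands the job in, once; it reports no verdict.
The state is a dict: "clock": time; "joint_positions": joint angles; "dq": joint speeds; "joint_torque": joint torques, N m; "position": TCP position; "ee_rot": TCP orientation; "wrist_force": force on the tool from outside, world axes, zero at the start; "moment": the same for the moment, N m; "gripper_width": finger opening in m.
Only numpy, scipy, OpenCV 4.12 (cv2) and the standard library are available. Lean on these libraries where they do the work, as an engineer would, in place of code of your own. Each camera call takes 0.05 s, during which the arm holds its last target.

### The job

With a fingertip, flick the time switch's star wheel round click by click, its top moving towards the set button, until the tab with the crossbar stands straight up at the pointer, without ever going past it. Then press the set button beside the wheel fully down and let it go. Nothing is to be picked up; leave the tools and other things lying around where they are.

Things in the scene. Friction and masses are not known exactly. Their poses are not given: they have to be found in the camera images.
- unit: the fixed time switch: grey base 110 x 205 x 22 mm high. Origin on the shelf straight below the wheel centre; z up; y points from the wheel to the set button, x along the axle, roughly away from the robot (within 25 degrees). An aluminium cheek 36 mm wide stands on the robot's side of the wheel (x -34 to -28 mm); its pointed top, the pointer, ends 114 mm above the shelf, above the axle.
- wheel_centre (a point): centre of the white star wheel, on its level axle, 78 mm above the shelf. Hub radius 30, width 18 mm; eight radial tabs 45 degrees apart, 6 mm thick, 16 mm wide, ending 50 mm from the axle. The index tab has a crossbar (9 mm thick, 40 mm long, parallel to the axle) near its end. A click spring holds it where a tab stands upright; pushed over half a click it snaps on; about 3 N at a tab turns it.
- index_tab (a point): outer end of the index tab (the one with the crossbar), 50 mm from the axle; at the goal it is straight above the wheel centre
- star (a joint): angle of the wheel in rad, 0 when the index tab stands straight up at the pointer; grows as the top moves towards the set button (unit +y); one click is 0.785. Starts one, two or three clicks short (about -0.785, -1.571 or -2.356). Stops at -3.6 and 3.0.
- set_button_top (a point): centre of the top of the round white set button (radius 14 mm) in its black housing on a grey column 50 x 50 x 88 mm, 105 mm from the wheel's axle along the unit's y; it is pressed straight down
- set_button (a joint): travel of the set button in m: 0 up, 0.006 fully down (about 5 N); it springs back
- torch: white torch lying on the shelf, 150 mm long along its y, head 44 mm across; origin on the shelf below its middle
- tub: clear plastic parts tub with grey twist cap, 60 mm across, 68 mm high; origin at centre of underside
- screwdriver: yellow screwdriver, 170 mm long, lying along its x
- pliers: pliers with green plastic grips, about 145 mm long along x, lying; origin on the shelf at the pivot
- key: chrome key 63 mm long along x, 5 mm thick, lying
- padlock: brass padlock standing on its body, 42 mm wide along y, 22 mm thick, 64 mm high

How it is judged:
By the outcome, as a careful person would: the job done as asked, in the order asked, and still so for the second after the job is handed in, with the robot touching nothing.
It also fails if it takes over 51 s, if anything falls off the work surface, if the arm or the gripper's body presses on something with over 40 N, if the wrist force passes 120 N, or if a joint passes its speed limit or range.

## Working session

There is one attempt and no reset: what is moved stays moved. The work goes in short steps, Python scripts to look and compute and a shell command to move; the robot and the scene stay as the last step left them, time stands still between calls to the robot, and variables do not carry over. Pictures are saved under pics/ and viewed, and the job is handed in when it is done.

```bash
mkdir -p pics; python3 - <<'E'
from plant import r,snapshot,camera_params
import cv2,numpy as np
print(r.sense())
for n in ["scene","top"]:
    p,d=snapshot(n); cv2.imwrite(f"pics/{n}0.png",p); np.save(f"pics/{n}0.npy",d); print(n,camera_params(n))
print(camera_params("wrist"))
E
```

```text
{'clock': 0.0, 'joint_positions': array([ 1.19842565e+00,  4.91559356e-01,  1.55942945e+00, -3.40547885e-05,
        1.09166522e+00, -1.05582880e-01]), 'dq': array([ 0.00011438, -0.00010763, -0.00107522, -0.00219893, -0.00094808,
       -0.0019707 ]), 'joint_torque': array([-7.38788476e-04, -6.12657881e+01, -2.58186579e+01,  6.91428920e-02,
        4.83929529e-02, -1.20214281e-04]), 'position': array([0.1646646 , 0.60268454, 0.21406875]), 'ee_rot': array([-4.17773558e-01, -3.11346638e+00,  1.63094173e-03]), 'wrist_force': array([ 0.44598176,  0.42129418, -0.13774451]), 'moment': array([ 0.00739772, -0.0157608 , -0.02712427]), 'gripper_width': 0.09504954608594025}
scene {'camera_matrix': array([[460.38758776,   0.        , 272.48959736],
       [  0.        , 460.38758776, 202.39912349],
       [  0.        ,   0.        ,   1.        ]]), 'k1': 0.05205951143467298, 'rvec': array([ 2.49423783,  0.7758239 , -0.23126762]), 'tvec': array([-0.47598279, -0.19127735,  1.07655952])}
top {'camera_matrix': array([[437.46589622,   0.        , 282.41414975],
       [  0.        , 437.46589622, 217.15270071],
       [  0.        ,   0.        ,   1.        ]]), 'k1': -0.004257264098766712, 'rvec': array([ 2.14963319, -2.15249389,  0.10797635]), 'tvec': array([0.02661044, 0.58404747, 0.87736062])}
{'camera_matrix': array([[293.22762252,   0.        , 281.8739558 ],
       [  0.        , 293.22762252, 208.54624748],
       [  0.        ,   0.        ,   1.        ]]), 'k1': 0.020813639792364808, 'T_tool_cam': array([[ 4.53510482e-04, -9.69621497e-01, -2.44609785e-01,
         6.85262743e-02],
       [ 9.99999890e-01,  4.69847956e-04, -8.43893513e-06,
         4.16343178e-04],
       [ 1.23111980e-04, -2.44609754e-01,  9.69621603e-01,
        -1.71030889e-01],
       [ 0.00000000e+00,  0.00000000e+00,  0.00000000e+00,
         1.00000000e+00]])}
```

View pics/scene0.png

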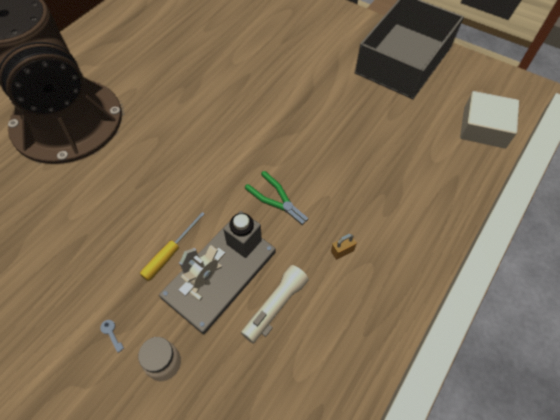

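View pics/top0.png

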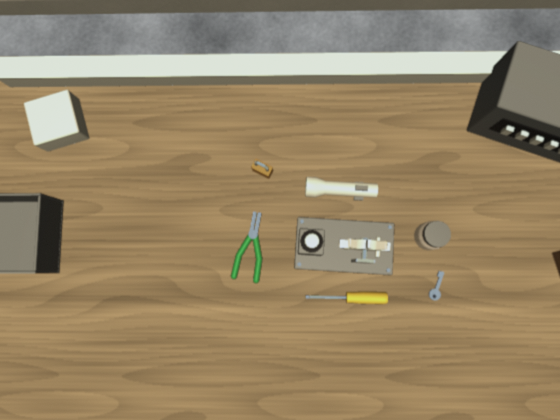

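```bash
cat > h.py <<'E'
import cv2,numpy as np
from plant import camera_params
def wTc(n):
    c=camera_params(n);R=cv2.Rodrigues(c['rvec'])[0];return c,R,c['tvec']
def ray(n,u,v):
    c,R,t=wTc(n);K=c['camera_matrix'];k=c['k1']
    s=cv2.undistortPoints(np.array([[[u,v]]],float),K,np.array([k,0,0,0.]))[0,0]
    return -R.T@t, R.T@np.array([s[0],s[1],1])
def onplane(n,u,v,z):
    o,d=ray(n,u,v);return o+d*(z-o[2])/d[2]
def dep(n,u,v,D):
    o,d=ray(n,u,v);return o+d*D
def proj(n,P):
    c,R,t=wTc(n)
    return cv2.projectPoints(np.atleast_2d(np.array(P,float)),c['rvec'],t,c['camera_matrix'],np.array([c['k1'],0,0,0.]))[0][:,0]
def tri(a,b):
    # a=(name,u,v)
    o1,d1=ray(*a);o2,d2=ray(*b)
    A=np.stack([d1,-d2],1);s=np.linalg.lstsq(A,o2-o1,rcond=None)[0]
    p,q=o1+s[0]*d1,o2+s[1]*d2
    return (p+q)/2,np.linalg.norm(p-q)
E
python3 - <<'E'
import cv2,numpy as np
a=cv2.imread('pics/scene0.png')[200:335,150:290];b=cv2.imread('pics/top0.png')[210:280,285:405]
cv2.imwrite('pics/s0c.png',cv2.resize(a,None,fx=4.4,fy=4.4,interpolation=cv2.INTER_CUBIC))
cv2.imwrite('pics/t0c.png',cv2.resize(b,None,fx=6,fy=6,interpolation=cv2.INTER_CUBIC))
E
```

```text
(no output)
```

View pics/s0c.png

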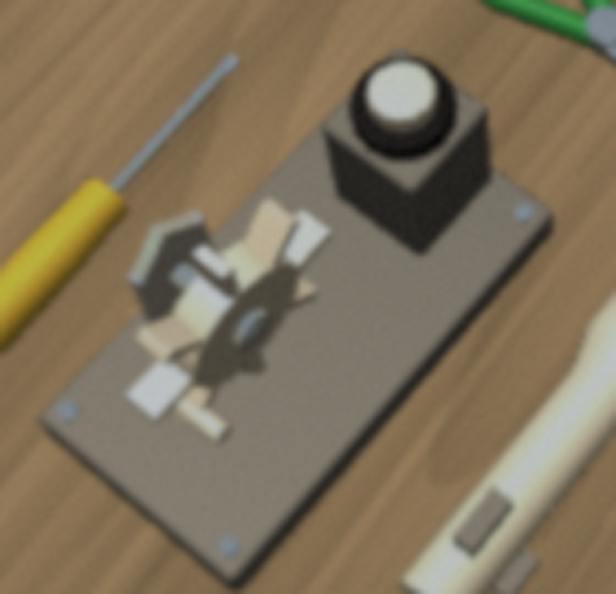

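View pics/t0c.png

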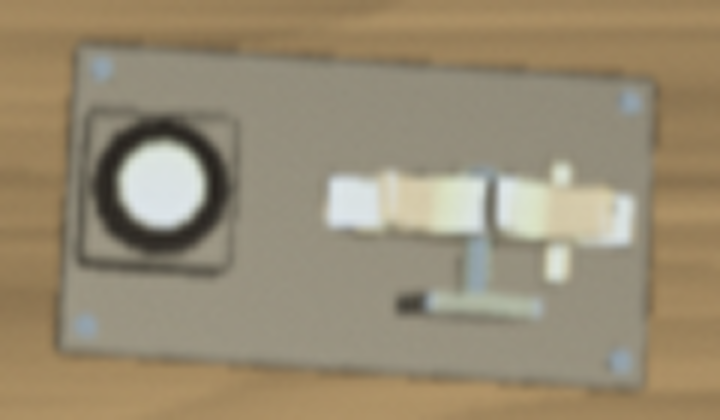

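```bash
python3 - <<'E'
from h import *
S=lambda x,y:("scene",150+x/4.4-.39,200+y/4.4-.39)
T=lambda x,y:("top",285+x/6-.42,210+y/6-.42)
for nm,a,b in [("button",S(402,92),T(163,185)),("crossbar far end",S(226,430),T(561,166)),("base corner near torch-low",S(235,583),T(656,82)),
 ("corner BL",S(45,420),T(643,385)),("corner R",S(550,222),T(80,45)),("cheek tip?",S(165,235),T(483,303)),("tab end away",S(157,388),T(622,220)),("tab end at button",S(312,238),T(345,203))]:
    print(nm,*tri(a,b))
for uv in [(80,45),(656,82),(643,385),(62,350)]:
    print(onplane(*T(*uv),.022))
for uv in [(235,583),(45,420),(550,222)]: print('s',onplane(*S(*uv),.022))
print('btn', onplane(*T(163,185),.11))
E
```

```text
button [ 0.53193985 -0.03048309  0.10431644] 0.0030351400776593737
crossbar far end [ 0.54250368 -0.16824525  0.04521404] 0.004314484459974076
base corner near torch-low [ 0.57452375 -0.20852278  0.01429984] 0.004592975392705194
corner BL [ 0.46811625 -0.20073183  0.0153111 ] 0.004029975184306531
corner R [ 0.58781141 -0.00644358  0.00873028] 0.0013735308352937332
cheek tip? [ 0.49411281 -0.13176417  0.10308913] 0.0021396767895448254
tab end away [ 0.52290457 -0.17879271  0.08418436] 0.006855752634468335
tab end at button [ 0.52862013 -0.09163707  0.07062338] 0.004535107056542447
[ 0.58572438 -0.00669825  0.022     ]
[ 0.57216606 -0.20841541  0.022     ]
[ 0.46684255 -0.20075593  0.022     ]
[4.78946764e-01 2.56385797e-05 2.20000000e-02]
s [ 0.57841366 -0.2079784   0.022     ]
s [ 0.47244833 -0.20031926  0.022     ]
s [ 0.59194138 -0.01110657  0.022     ]
btn [ 0.53048999 -0.03128157  0.11      ]
```

The crossbar's end triangulates to z ≈ 45 mm, on the side away from the button. That puts the index tab at -135°, three clicks short. The unit's y ≈ (0.064, 0.998), the wheel centre ≈ (0.5245, -0.136) and the button ≈ (0.531, -0.031, ~0.107). Next I move above the wheel and look with the wrist camera.

```bash
python3 -m creep '[[1,30,-15,0,0.05],[1,35,-20,0,0.05],[1,35,-22,0,0.05],[1,35,-22,0,0.05],[1,35,-22,0,0],[1,35,-22,0,0],[1,35,-22,0,0],[1,30,-25,0,0],[1,10,-40,0,0],[1,10,-40,0,0],[1,5,-41,0,0],[1,5,-41,0,0],[1,5,-41,0,0],[1,0,-41,0,0],[1,0,-41,0,0],[1,0,-41,0,0],[1,0,-30,0,0],[1,0,-20,0,0],[1,0,0,0,0]]'
python3 - <<'E'
from plant import r,snapshot
import cv2,numpy as np
s=r.sense();print(s['clock'],s['position'],s['ee_rot'],s['wrist_force'])
p,d=snapshot('wrist');cv2.imwrite('pics/w1.png',p);np.savez('pics/w1.npz',p=s['position'],R=s['ee_rot'])
E
```

```text
clock: 1.68
position: [0.4716, 0.0423, 0.2076]
ee_rot: [-0.08, -3.134, 0.009]
wrist_force: [0.6, -0.1, -0.1]
gripper_width: 0.0953
1.6833 [0.47158857 0.04228922 0.20755542] [-0.07972311 -3.13376733  0.00890821] [ 0.56670477 -0.10360437 -0.10492804]
```

View pics/w1.png

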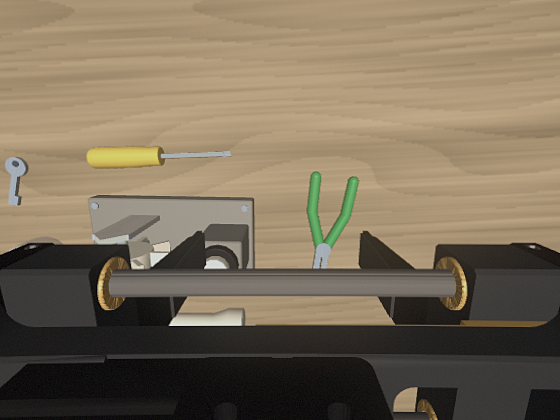

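The wrist view has image up as world -x and left as world -y, with the wheel and button behind the left finger at about (130,255) and (218,262). I'll move on to the start place behind the upright tab, still high.

```bash
python3 -m creep '[[1,8,-41,0,0],[1,8,-41,0,0],[1,8,-41,0,0],[1,8,-41,0,0],[1,8,-41,0,0],[1,8,-30,0,0],[1,0,-20,0,0],[1,0,0,0,0],[1,0,0,0,0]]'
python3 - <<'E'
from plant import r,snapshot
import cv2,numpy as np
s=r.sense();print(s['clock'],s['position'],s['ee_rot'],s['wrist_force'])
p,d=snapshot('wrist');cv2.imwrite('pics/w2.png',p)
p,d=snapshot('scene');cv2.imwrite('pics/s2.png',cv2.resize(p[150:350,100:340],None,fx=3,fy=3,interpolation=cv2.INTER_CUBIC))
E
```

```text
clock: 2.48
position: [0.5219, -0.2122, 0.206]
ee_rot: [-0.065, -3.133, 0.005]
wrist_force: [-0.1, 0.3, -0.8]
gripper_width: 0.0951
2.4833 [ 0.52187774 -0.2121761   0.20596935] [-0.06501151 -3.13307064  0.00457074] [-0.07890763  0.28336856 -0.82940887]
```

View pics/w2.png

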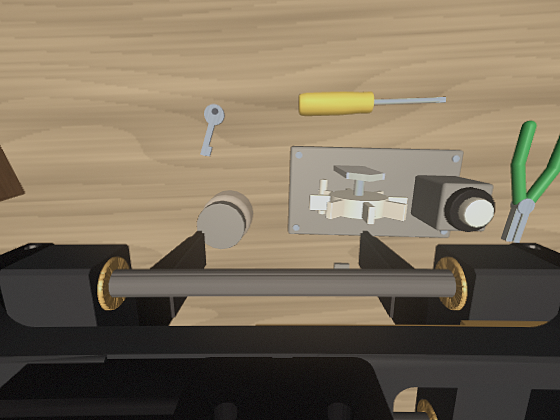

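View pics/s2.png

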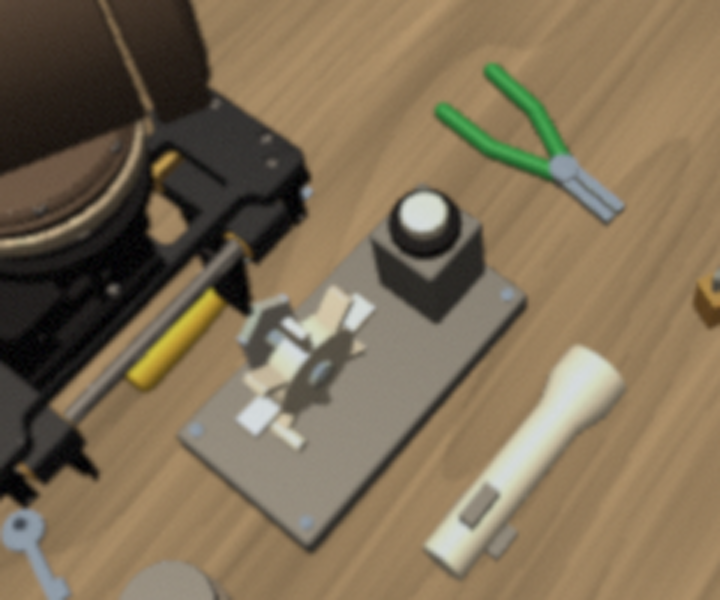

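```bash
cat >> h.py <<'E'
def wproj(P,pos,rot):
    c=camera_params('wrist');R=cv2.Rodrigues(np.array(rot))[0]
    Tw=np.eye(4);Tw[:3,:3]=R;Tw[:3,3]=pos
    M=np.linalg.inv(Tw@c['T_tool_cam'])
    return cv2.projectPoints(np.atleast_2d(np.array(P,float)),cv2.Rodrigues(M[:3,:3])[0],M[:3,3],c['camera_matrix'],np.array([c['k1'],0,0,0.]))[0][:,0]
E
python3 - <<'E'
from h import *
pos=np.array([ 0.52187774,-0.2121761,0.20596935]);rot=[-0.06501151,-3.13307064,0.00457074]
R=cv2.Rodrigues(np.array(rot))[0];print(R)
tips=[pos+R@np.array([x,y,0]) for x in(-.01,.01) for y in(-.0595,-.0475,.0475,.0595)]
print(np.round(tips,3));print('tips wrist',wproj(tips,pos,rot).round(0))
print('tips scenecrop',((proj('scene',tips)-[100,150])*3).round(0))
w=np.array([.5245,-.1357,.128]);b=[.531,-.031,.107];i=[.5245-.032*.064,-.1357-.0353*.998,.0427]
pts=[w,b,i,[.5245-.031,-.1357+.002,.114]]
print(wproj(pts,pos,rot).round(0),((proj('scene',pts)-[100,150])*3).round(0))
E
```

```text
[[-0.99910849  0.04147016 -0.00790299]
 [ 0.04149304  0.999135   -0.0027537 ]
 [ 0.00778196 -0.00307916 -0.99996498]]
[[ 0.529 -0.272  0.206]
 [ 0.53  -0.26   0.206]
 [ 0.534 -0.165  0.206]
 [ 0.534 -0.153  0.206]
 [ 0.509 -0.271  0.206]
 [ 0.51  -0.259  0.206]
 [ 0.514 -0.164  0.206]
 [ 0.514 -0.152  0.206]]
tips wrist [[187. 263.]
 [206. 263.]
 [357. 263.]
 [376. 263.]
 [184. 233.]
 [204. 233.]
 [359. 233.]
 [378. 233.]]
tips scenecrop [[ 77. 488.]
 [ 96. 467.]
 [242. 313.]
 [259. 295.]
 [ 46. 462.]
 [ 66. 441.]
 [211. 290.]
 [228. 273.]]
[[369. 215.]
 [474. 212.]
 [317. 195.]
 [368. 178.]] [[290. 324.]
 [418. 210.]
 [270. 429.]
 [253. 303.]]
```

Projected positions agree with the wrist view: the upright tab's end is predicted at (369,215) and seen at about (370,212). The right finger is about 17 mm behind the tab, so I descend straight.

```bash
python3 -m creep '[[1,0,0,-30,0],[1,0,0,-30,0],[1,0,0,-22,0],[1,0,0,-6,0],[1,0,0,0,0],[1,0,0,0,0]]'
python3 - <<'E'
from plant import r,snapshot
import cv2,numpy as np
s=r.sense();print(s['clock'],s['position'],s['ee_rot'],s['wrist_force'])
p,d=snapshot('wrist');cv2.imwrite('pics/w3.png',p)
p,d=snapshot('scene');cv2.imwrite('pics/s3.png',cv2.resize(p[200:330,130:290],None,fx=4.5,fy=4.5,interpolation=cv2.INTER_CUBIC))
E
```

```text
clock: 3.08
position: [0.5234, -0.2026, 0.1183]
ee_rot: [-0.048, -3.137, 0.007]
wrist_force: [1.0, -0.6, 0.4]
gripper_width: 0.0952
3.0833 [ 0.52336947 -0.20262921  0.11833575] [-0.04849628 -3.13723688  0.00660351] [ 0.98034204 -0.62555277  0.38366191]
```

View pics/w3.png

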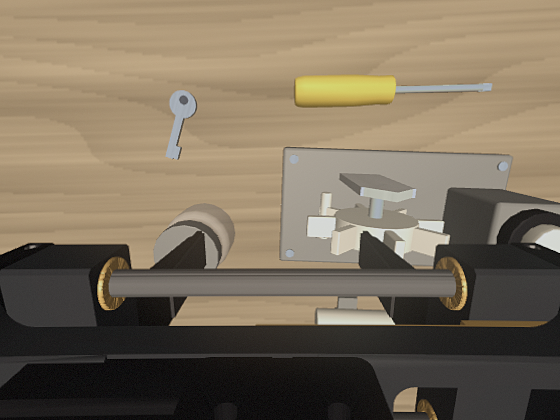

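View pics/s3.png

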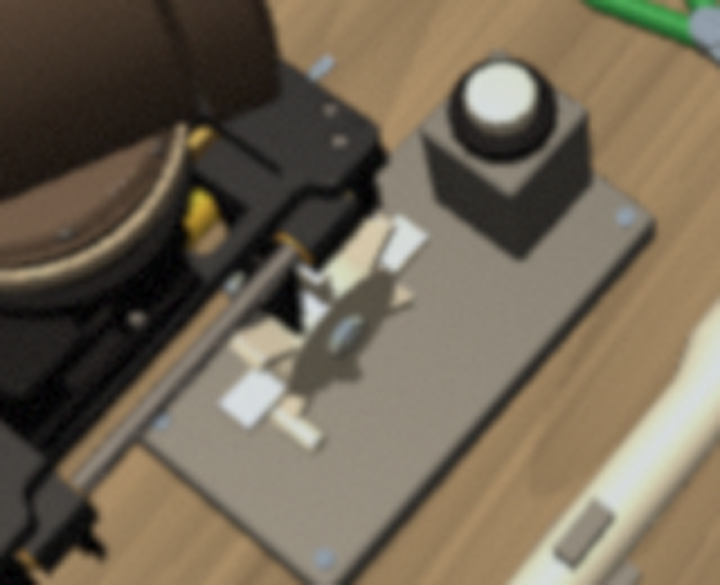

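The finger is in the gap behind the upright tab with no contact force. I push gently towards the button.

```bash
python3 -m creep '[[1,0.3,5,0,0],[1,0.3,5,0,0],[1,0,0,0,0]]';python3 -m creep '[[1,0.3,5,0,0],[1,0.3,5,0,0],[1,0,0,0,0]]'
```

```text
clock: 3.43
position: [0.5254, -0.1926, 0.122]
ee_rot: [0.049, 3.14, -0.011]
wrist_force: [0.3, -0.0, 0.4]
gripper_width: 0.0952
clock: 3.68
position: [0.5265, -0.1825, 0.1232]
ee_rot: [0.049, 3.137, -0.015]
wrist_force: [0.6, -1.7, -0.4]
gripper_width: 0.0949
```

```bash
python3 -m creep '[[1,-0.5,0,-4,0],[1,-0.5,0,-2,0],[1,0,0,0,0]]'
cat > look.py <<'E'
import sys
from plant import r,snapshot
import cv2,numpy as np
n=sys.argv[1]
s=r.sense();print(s['clock'],s['position'].round(4),s['ee_rot'].round(3),s['wrist_force'].round(1))
p,d=snapshot('wrist');q,d=snapshot('scene')
a=cv2.resize(p[130:280,250:560],None,fx=2.5,fy=2.5,interpolation=cv2.INTER_CUBIC)[:, :775]
b=cv2.resize(q[200:310,150:290],None,fx=2,fy=2,interpolation=cv2.INTER_CUBIC)
out=np.zeros((a.shape[0]+b.shape[0],a.shape[1],3),np.uint8);out[:a.shape[0]]=a;out[a.shape[0]:,:b.shape[1]]=b
cv2.imwrite(f'pics/{n}.png',out)
E
python3 look.py l1
```

```text
clock: 3.93
position: [0.5264, -0.1827, 0.118]
ee_rot: [0.049, 3.134, -0.017]
wrist_force: [-0.8, -1.6, 3.4]
gripper_width: 0.0952
3.9333 [ 0.5264 -0.1827  0.118 ] [ 0.049  3.134 -0.017] [-0.8 -1.6  3.4]
```

View pics/l1.png

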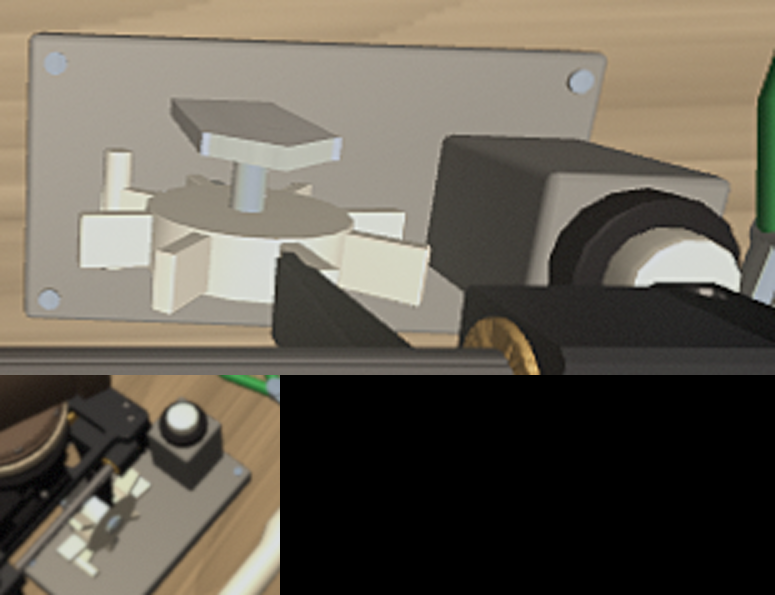

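```bash
python3 -m creep '[[1,-0.3,4,-1,0],[1,-0.3,4,-1,0],[1,0,0,0,0]]'; python3 -m creep '[[1,-0.3,4,-1,0],[1,0,0,0,0]]'; python3 look.py l2
```

```text
clock: 4.28
position: [0.5258, -0.1743, 0.1156]
ee_rot: [0.05, 3.134, -0.016]
wrist_force: [0.2, -0.4, -0.5]
gripper_width: 0.0949
clock: 4.45
position: [0.525, -0.1694, 0.1139]
ee_rot: [0.05, 3.135, -0.015]
wrist_force: [0.2, -1.3, 0.4]
gripper_width: 0.0952
4.45 [ 0.525  -0.1694  0.1139] [ 0.05   3.135 -0.015] [ 0.2 -1.3  0.4]
```

View pics/l2.png

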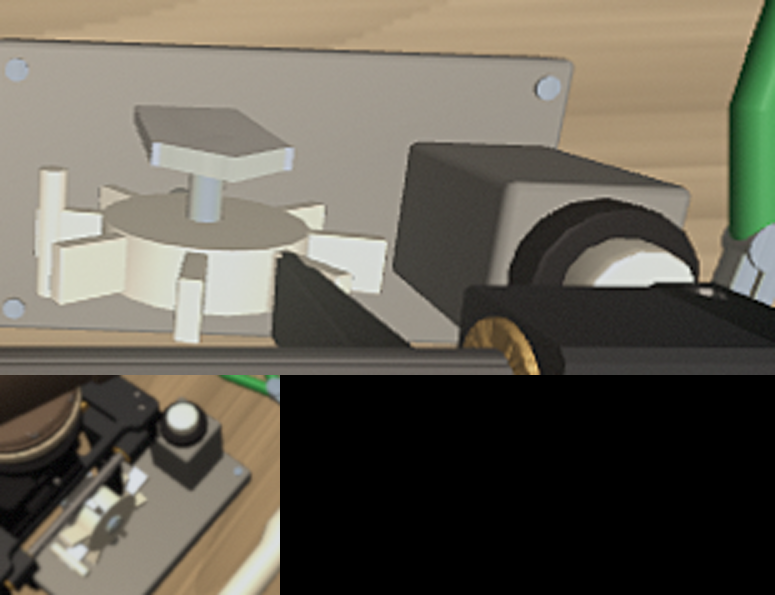

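```bash
python3 -m creep '[[1,0,0,10,0],[1,0,0,10,0],[1,0,0,5,0],[1,0,-5,0,0],[1,0,0,0,0],[1,0,0,0,0]]';  python3 look.py l3
```

```text
clock: 5.05
position: [0.5254, -0.1756, 0.143]
ee_rot: [0.05, 3.134, -0.016]
wrist_force: [-1.4, -0.7, -0.1]
gripper_width: 0.095
5.05 [ 0.5254 -0.1756  0.143 ] [ 0.05   3.134 -0.016] [-1.4 -0.7 -0.1]
```

View pics/l3.png

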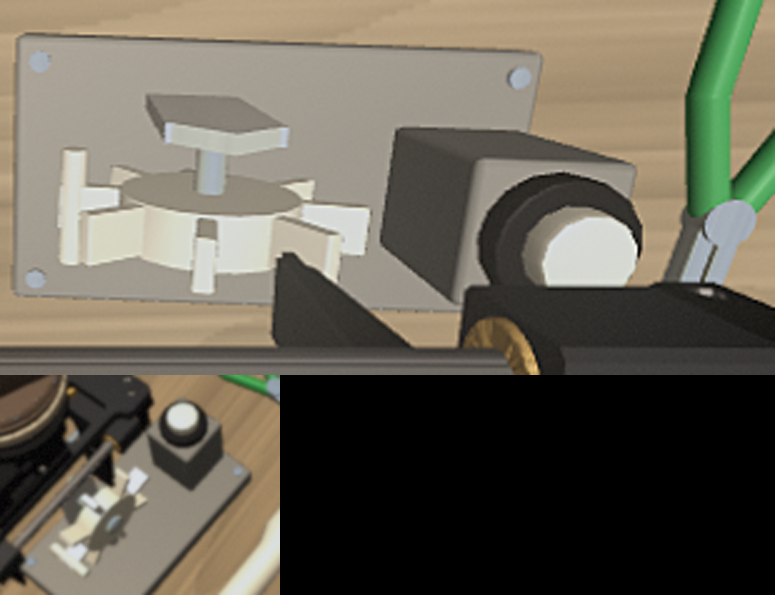

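One click is done: the crossbar is at the left, level with the hub (about (72,205) in the crop), so the index is at -90°. Going back for the second click.

```bash
python3 -m creep '[[1,-1,-15,0,0],[1,-1,-16,0,0],[1,0,0,0,0],[1,0,0,0,0]]'
```

```text
clock: 5.48
position: [0.5228, -0.2067, 0.1415]
ee_rot: [0.049, 3.136, -0.014]
wrist_force: [-0.5, -0.3, 0.3]
gripper_width: 0.0948
```

```bash
python3 -m creep '[[1,0,0,-12,0],[1,0,0,-10,0],[1,0,0,-2,0],[1,0,0,0,0]]'; python3 look.py l4
```

```text
clock: 5.82
position: [0.5225, -0.205, 0.116]
ee_rot: [0.049, 3.137, -0.013]
wrist_force: [-0.5, 0.5, 0.3]
gripper_width: 0.095
5.8167 [ 0.5225 -0.205   0.116 ] [ 0.049  3.137 -0.013] [-0.5  0.5  0.3]
```

View pics/l4.png

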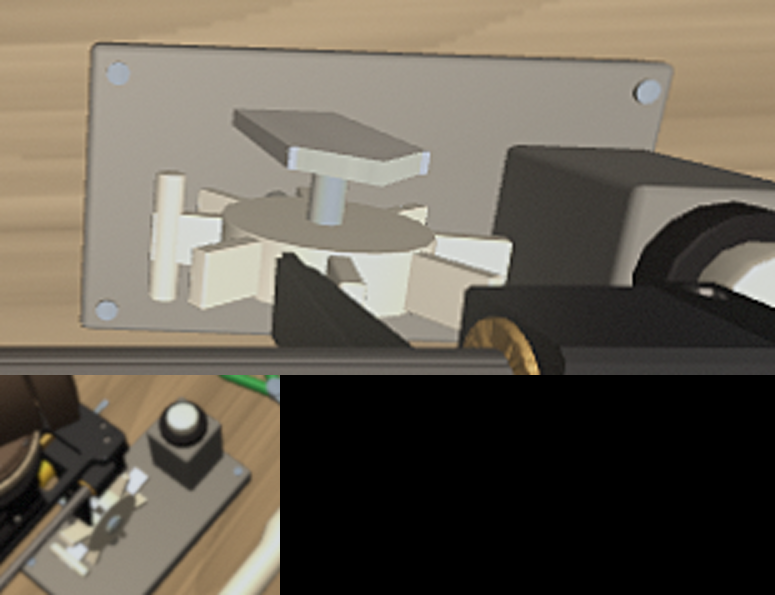

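```bash
python3 -m creep '[[1,0.2,5,-0.5,0],[1,0.2,5,-0.5,0],[1,0,5,-0.5,0],[1,0,5,-0.5,0],[1,0,0,0,0]]'; python3 -m creep '[[1,0,4,-1,0],[1,0,4,-1,0],[1,0,0,0,0]]';python3 look.py l5
```

```text
clock: 6.33
position: [0.5242, -0.1839, 0.1162]
ee_rot: [0.048, 3.133, -0.018]
wrist_force: [-1.2, -1.0, -0.5]
gripper_width: 0.0951
clock: 6.58
position: [0.5245, -0.1748, 0.1145]
ee_rot: [0.048, 3.132, -0.018]
wrist_force: [-0.6, 0.6, -0.5]
gripper_width: 0.0952
6.5833 [ 0.5245 -0.1748  0.1145] [ 0.048  3.132 -0.018] [-0.6  0.6 -0.5]
```

View pics/l5.png

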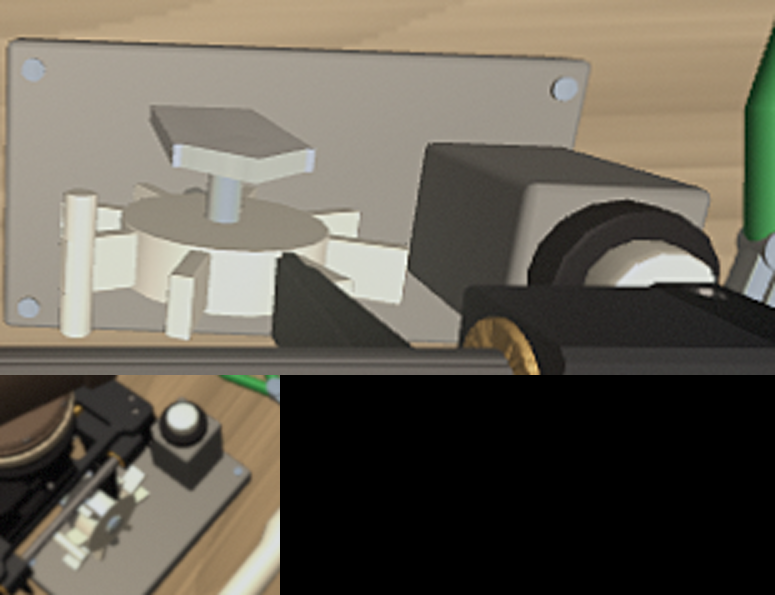

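The tab next to the top (about (185,295)) is still short of upright, so I wait a moment and look again.

```bash
python3 -m creep '[[1,0,0,0,0],[1,0,0,0,0],[1,0,0,0,0]]';python3 look.py l6
```

```text
clock: 6.93
position: [0.5243, -0.1751, 0.1143]
ee_rot: [0.048, 3.133, -0.017]
wrist_force: [0.1, -0.4, 0.2]
gripper_width: 0.0952
6.9333 [ 0.5243 -0.1751  0.1143] [ 0.048  3.133 -0.017] [ 0.1 -0.4  0.2]
```

View pics/l6.png

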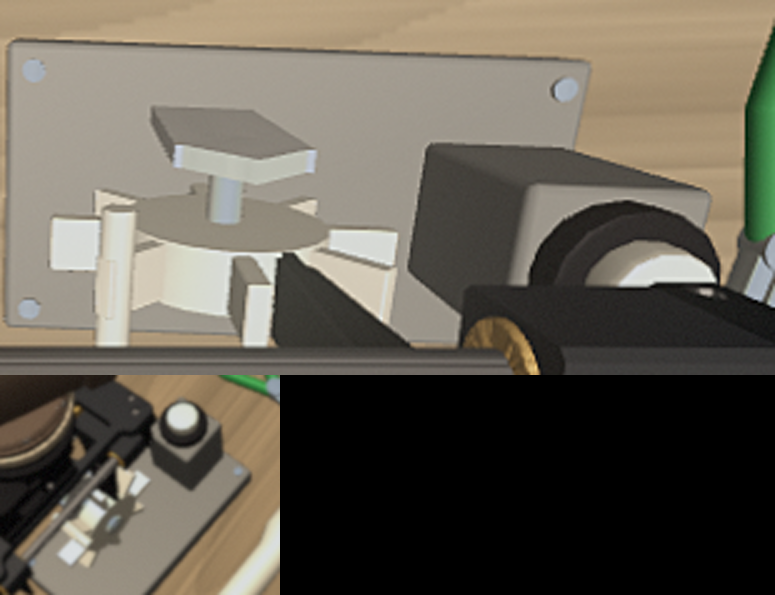

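```bash
python3 -m creep '[[1,0,0,10,0],[1,0,0,10,0],[1,0,0,6,0],[1,0,0,0,0],[1,0,0,0,0]]';python3 look.py l7
```

```text
clock: 7.45
position: [0.5244, -0.1754, 0.1439]
ee_rot: [0.048, 3.132, -0.018]
wrist_force: [-1.0, 0.1, -0.4]
gripper_width: 0.0954
7.45 [ 0.5244 -0.1754  0.1439] [ 0.048  3.132 -0.018] [-1.   0.1 -0.4]
```

View pics/l7.png

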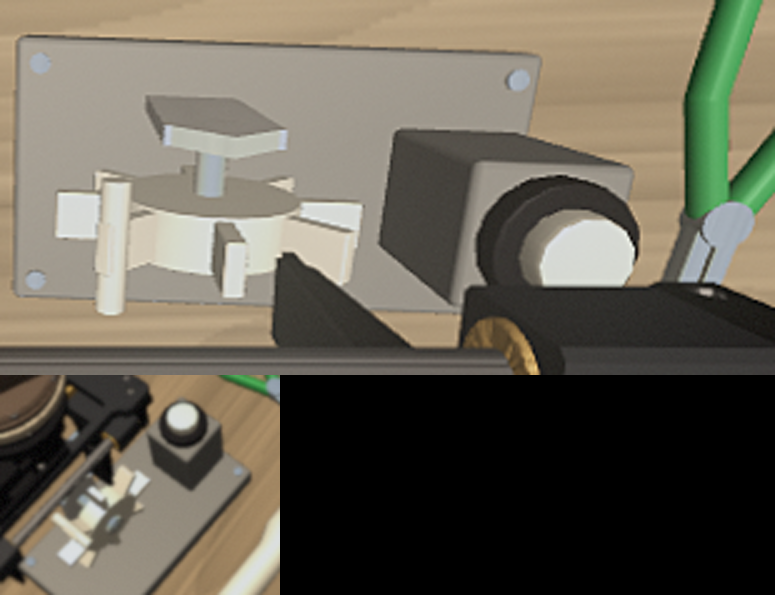

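The top tab (about (232,265)) sits some 29 crop pixels further over than after click one. I need to see whether it is still settling.

```bash
python3 -m creep '[[1,0,0,0,0],[1,0,0,0,0],[1,0,0,0,0],[1,0,0,0,0],[1,0,0,0,0],[1,0,0,0,0]]';python3 look.py l8
```

```text
clock: 8.05
position: [0.5238, -0.1751, 0.1423]
ee_rot: [0.049, 3.134, -0.016]
wrist_force: [-0.4, 1.1, 0.6]
gripper_width: 0.0951
8.05 [ 0.5238 -0.1751  0.1423] [ 0.049  3.134 -0.016] [-0.4  1.1  0.6]
```

View pics/l8.png

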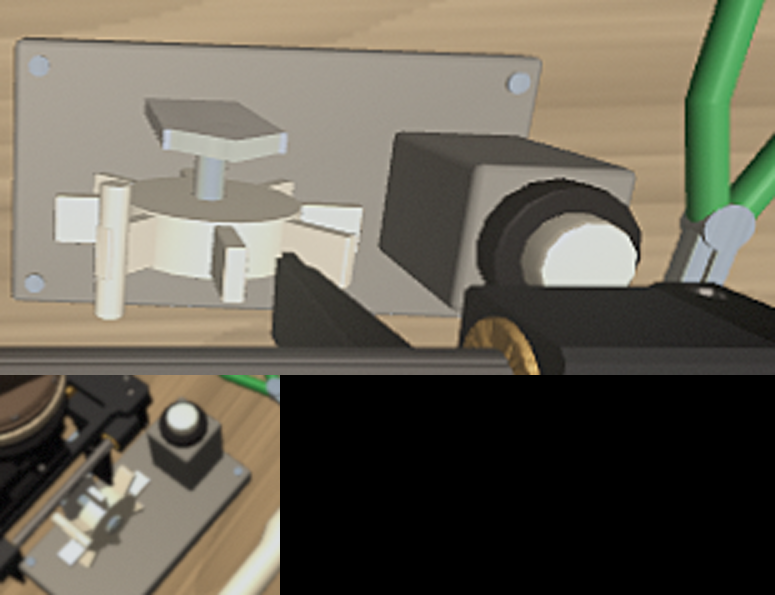

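```bash
cat > ang.py <<'E'
from h import *
C=np.array([.5245,-.1357,.078]);yu=np.array([.064,.998,0])
def table(pos,rot,off=0):
    for a in range(-20,21,4):
        t=np.radians(a);print(a,wproj(C+.05*(np.sin(t)*yu+np.array([0,0,np.cos(t)])),pos,rot)[0].round(1))
print('l8 seen 343.6,237');table([.5238,-.1751,.1423],[.049,3.134,-.016])
print('l3 seen 331.6,235');table([.5254,-.1756,.143],[.05,3.134,-.016])
E
python3 ang.py
```

```text
l8 seen 343.6,237
-20 [314.4 236.8]
-16 [319.5 237.5]
-12 [324.7 238.2]
-8 [329.9 238.7]
-4 [335.2 239. ]
0 [340.5 239.3]
4 [345.7 239.4]
8 [350.8 239.4]
12 [355.7 239.3]
16 [360.5 239. ]
20 [365.  238.6]
l3 seen 331.6,235
-20 [315.  234.2]
-16 [320.1 234.9]
-12 [325.3 235.5]
-8 [330.5 236. ]
-4 [335.8 236.4]
0 [341.1 236.6]
4 [346.3 236.7]
8 [351.4 236.7]
12 [356.3 236.6]
16 [361.  236.3]
20 [365.5 236. ]
```

```bash
python3 -m creep '[[1,-1,-15,0,0],[1,-1,-16,0,0],[1,0,0,0,0],[1,0,0,0,0],[1,0,0,0,0]]'; python3 look.py l9; python3 - <<'E'
import cv2
a=cv2.imread('pics/w2.png')[180:240,300:420]
cv2.imwrite('pics/w2c.png',cv2.resize(a,None,fx=6,fy=6,interpolation=cv2.INTER_CUBIC))
from h import *
C=np.array([.5245,-.1357,.078]);yu=np.array([.064,.998,0])
for a in (-8,-4,0,4,8):
    t=np.radians(a);print(a,(wproj(C+.05*(np.sin(t)*yu+np.array([0,0,np.cos(t)])),[ 0.52187774,-0.2121761,0.20596935],[-0.06501151,-3.13307064,0.00457074])[0]-[300,180])*6)
E
```

```text
clock: 8.57
position: [0.5217, -0.2063, 0.1422]
ee_rot: [0.048, 3.134, -0.016]
wrist_force: [-1.1, -0.3, -0.7]
gripper_width: 0.0953
8.5667 [ 0.5217 -0.2063  0.1422] [ 0.048  3.134 -0.016] [-1.1 -0.3 -0.7]
-8 [364.31945973 207.4704027 ]
-4 [388.71852642 208.66358875]
0 [412.83750835 209.43438548]
4 [436.49225285 209.77616583]
8 [459.50315767 209.68672397]
```

View pics/l9.png

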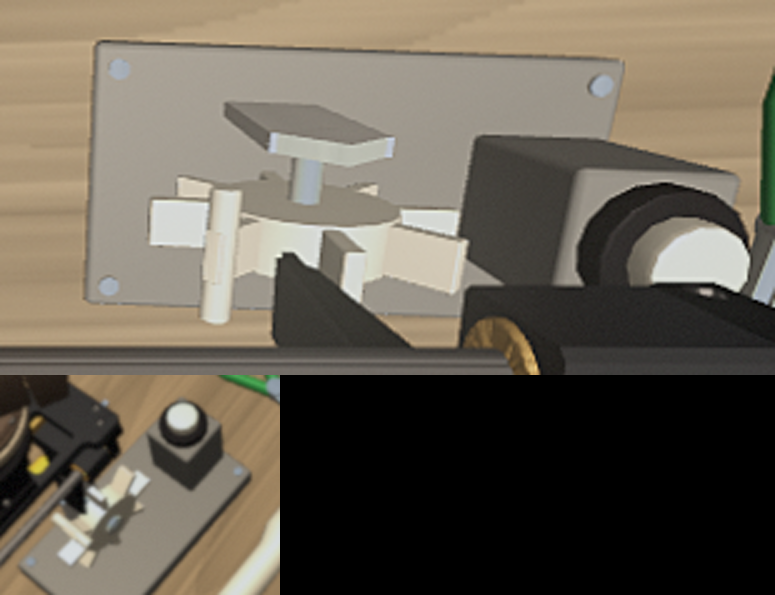

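View pics/w2c.png

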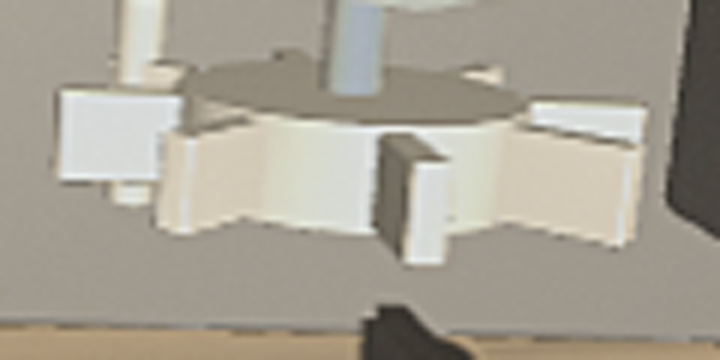

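Applying the same measurement to the start picture gives +2.5° for a tab at rest, the same as now (+2.4°). So the wheel is settled at its click with the index at -45°. Third click next.

```bash
python3 -m creep '[[1,0,0,-12,0],[1,0,0,-10,0],[1,0,0,-2,0],[1,0,0,0,0]]'; python3 -m creep '[[1,0.3,5,-0.5,0],[1,0.2,5,-0.5,0],[1,0,5,-0.5,0],[1,0,5,-0.5,0],[1,0,0,0,0]]'
```

```text
clock: 9.0
position: [0.5221, -0.2043, 0.1176]
ee_rot: [0.044, 3.134, -0.016]
wrist_force: [0.4, -0.3, 0.2]
gripper_width: 0.095
clock: 9.42
position: [0.5233, -0.1828, 0.1166]
ee_rot: [0.044, 3.132, -0.019]
wrist_force: [-0.4, -1.5, -1.2]
gripper_width: 0.0952
```

```bash
python3 -m creep '[[1,0,2.5,-0.5,0],[1,0,0,0,0],[1,0,0,0,0]]'; python3 -m creep '[[1,0,2.5,-0.5,0],[1,0,0,0,0],[1,0,0,0,0]]'; python3 look.py m1
```

```text
clock: 9.67
position: [0.5235, -0.1796, 0.1165]
ee_rot: [0.042, 3.132, -0.02]
wrist_force: [0.5, -1.3, 0.1]
gripper_width: 0.0952
clock: 9.92
position: [0.5234, -0.1768, 0.1159]
ee_rot: [0.043, 3.132, -0.019]
wrist_force: [0.6, -1.3, 0.1]
gripper_width: 0.095
9.9167 [ 0.5234 -0.1768  0.1159] [ 0.043  3.132 -0.019] [ 0.6 -1.3  0.1]
```

View pics/m1.png

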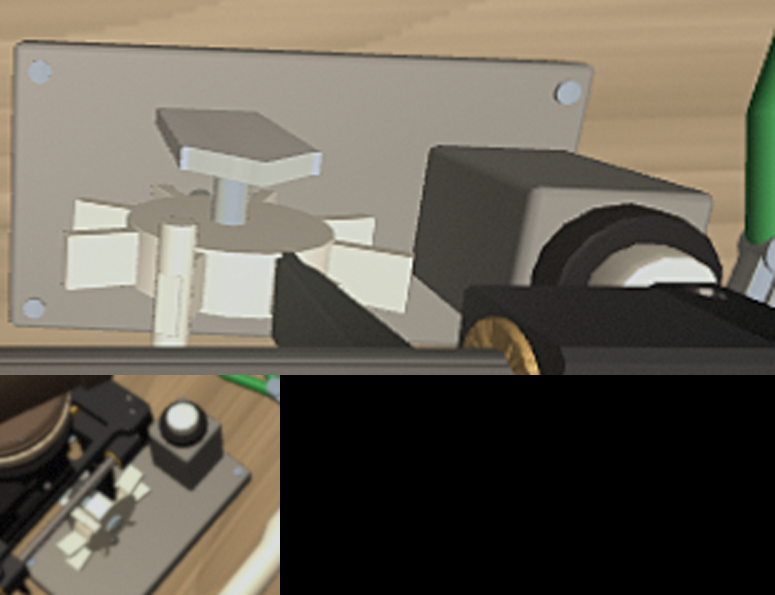

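```bash
python3 -m creep '[[1,0,2,-0.5,0],[1,0,0,0,0],[1,0,0,0,0],[1,0,0,0,0],[1,0,0,0,0]]'; python3 look.py m2
```

```text
clock: 10.43
position: [0.5233, -0.1745, 0.1153]
ee_rot: [0.043, 3.132, -0.018]
wrist_force: [0.4, -0.1, -0.4]
gripper_width: 0.0952
10.4333 [ 0.5233 -0.1745  0.1153] [ 0.043  3.132 -0.018] [ 0.4 -0.1 -0.4]
```

View pics/m2.png

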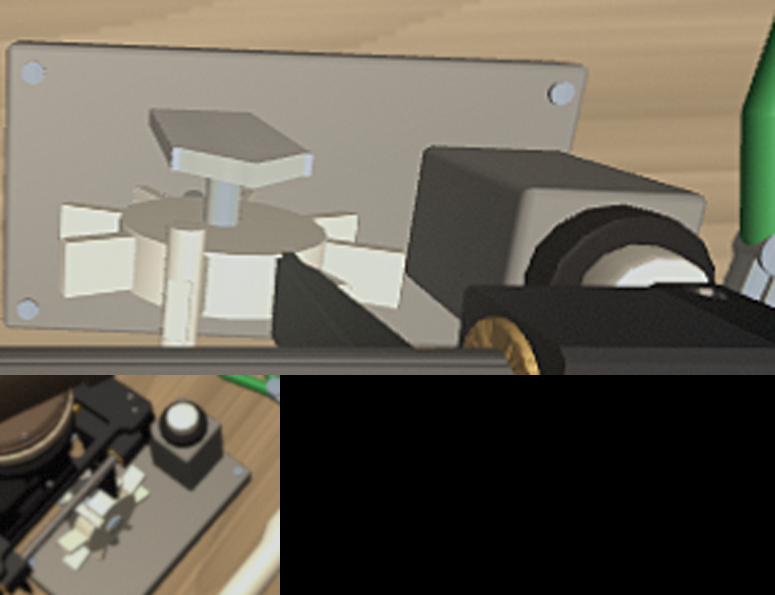

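```bash
python3 -m creep '[[1,0,0,0,0],[1,0,0,0,0],[1,0,0,0,0],[1,0,0,0,0],[1,0,0,0,0],[1,0,0,0,0]]'; python3 look.py m3
```

```text
clock: 11.03
position: [0.5233, -0.1746, 0.1153]
ee_rot: [0.043, 3.132, -0.018]
wrist_force: [-0.4, -0.7, 0.1]
gripper_width: 0.0951
11.0333 [ 0.5233 -0.1746  0.1153] [ 0.043  3.132 -0.018] [-0.4 -0.7  0.1]
```

View pics/m3.png

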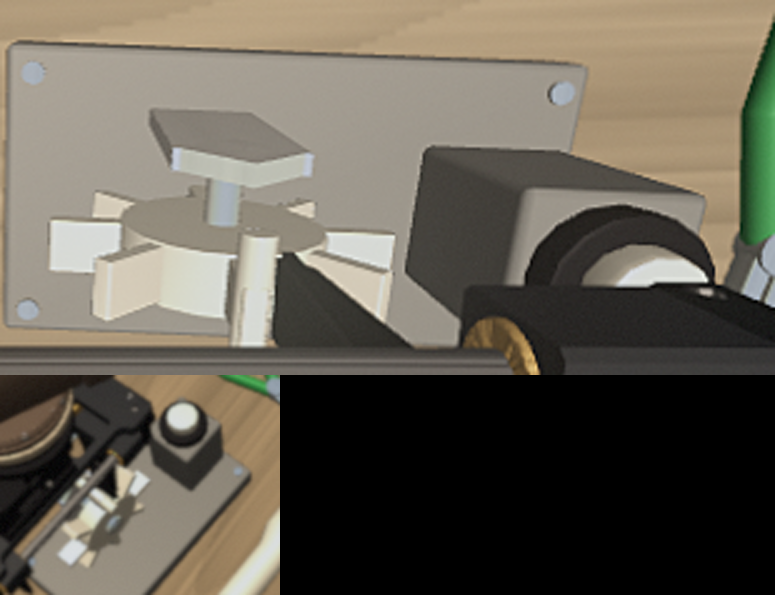

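It snapped, and the crossbar is at the top (about (257,290)). I lift straight up and check.

```bash
python3 -m creep '[[1,0,0.3,10,0],[1,0,0.3,10,0],[1,0,0,10,0],[1,0,0,15,0],[1,0,0,0,0],[1,0,0,0,0]]';python3 look.py m4
```

```text
clock: 11.63
position: [0.5234, -0.1739, 0.1658]
ee_rot: [0.043, 3.131, -0.019]
wrist_force: [-0.3, 0.1, -0.1]
gripper_width: 0.0946
11.6333 [ 0.5234 -0.1739  0.1658] [ 0.043  3.131 -0.019] [-0.3  0.1 -0.1]
```

View pics/m4.png

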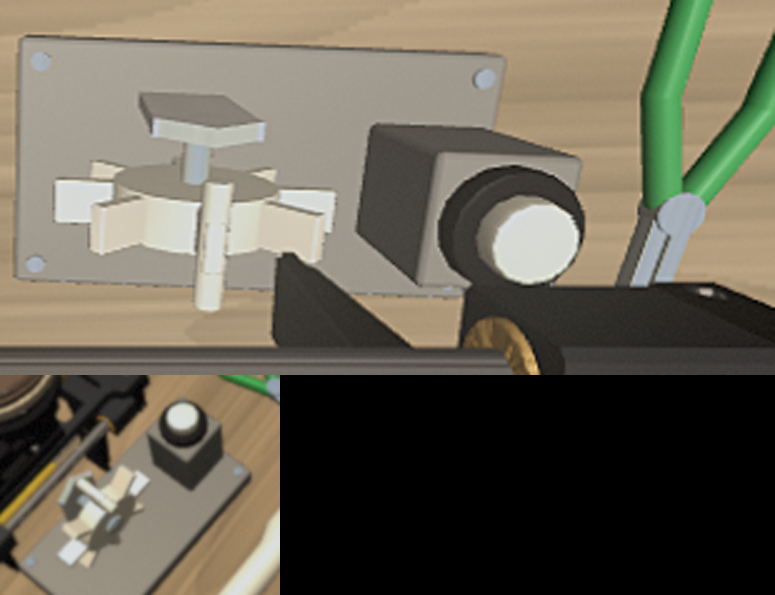

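Index tab upright (crossbar at about (213,245)). Next I measure the button from two wrist views, this one and w2.

```bash
python3 - <<'E'
from h import *
def wray(u,v,pos,rot):
    c=camera_params('wrist');R=cv2.Rodrigues(np.array(rot))[0];Tw=np.eye(4);Tw[:3,:3]=R;Tw[:3,3]=pos;M=Tw@c['T_tool_cam']
    s=cv2.undistortPoints(np.array([[[u,v]]],float),c['camera_matrix'],np.array([c['k1'],0,0,0.]))[0,0]
    return M[:3,3],M[:3,:3]@np.array([s[0],s[1],1])
A=([.52188,-.21218,.20597],[-.06501,-3.13307,.00457]);B=([.5234,-.1739,.1658],[.043,3.131,-.019])
a=cv2.imread('pics/w2.png');b=cv2.imread('pics/m4.png')
def cen(im,x0,x1,y0,y1):
    g=cv2.cvtColor(im,cv2.COLOR_BGR2HSV)[y0:y1,x0:x1];m=((g[...,2]>205)&(g[...,1]<50)).astype(np.uint8)
    n,l,st,ce=cv2.connectedComponentsWithStats(m);i=1+np.argmax(st[1:,4]);return ce[i]+[x0,y0],st[i]
ca,sa=cen(a,440,500,190,235);cb,sb=cen(b,470,600,180,285);cb=(cb)/2.5+[250,130]
print(ca,sa,cb,sb)
o1,d1=wray(*ca,*A);o2,d2=wray(*cb,*B)
s=np.linalg.lstsq(np.stack([d1,-d2],1),o2-o1,rcond=None)[0];p=o1+s[0]*d1;q=o2+s[1]*d2;print((p+q)/2,np.linalg.norm(p-q))
for o,d in((o1,d1),(o2,d2)):
    for z in(.105,.110):print(z,o+d*(z-o[2])/d[2])
# finger centre -y offset
R=cv2.Rodrigues(np.array(B[1]))[0];print('finger -y tip offset',R@[0,-.0535,0])
E
```

```text
[478.59310345 212.71034483] [ 25  10  28  27 580] [464.21212861 227.27439967] [  24   25   84   78 4914]
[ 0.53133244 -0.02934578  0.11070743] 0.0002828969016874891
0.105 [ 0.53286991 -0.0256634   0.105     ]
0.11 [ 0.53143944 -0.02901641  0.11      ]
0.105 [ 0.53341108 -0.02565256  0.105     ]
0.11 [ 0.53167797 -0.02876438  0.11      ]
finger -y tip offset [-0.00147245 -0.05347588  0.00064163]
```

```bash
python3 -m creep '[[1,2,36,0,0],[1,2,38,0,0],[1,2,38,0,0],[1,2,38,0,0],[1,1,26,0,0],[1,0,10,0,0],[1,0,0,0,0],[1,0,0,0,0]]'
```

```text
clock: 12.4
position: [0.5301, 0.0179, 0.161]
ee_rot: [0.049, 3.137, -0.018]
wrist_force: [-0.3, -0.4, -0.5]
gripper_width: 0.0951
```

```bash
python3 -m creep '[[1,2,4,-10,0],[1,1,1,-15,0],[1,0,0,-8,0],[1,0,0,0,0],[1,0,0,0,0]]'; python3 - <<'E'
from plant import r,snapshot
import cv2,numpy as np
s=r.sense();print(s['position'],s['ee_rot'])
p,d=snapshot('wrist');q,d=snapshot('scene')
cv2.imwrite('pics/b1.png',p[100:300,100:400].repeat(2,0).repeat(2,1));cv2.imwrite('pics/b2.png',cv2.resize(q[170:320,140:320],None,fx=4,fy=4,interpolation=cv2.INTER_CUBIC))
E
```

```text
clock: 12.82
position: [0.5336, 0.0181, 0.1244]
ee_rot: [0.058, 3.138, -0.019]
wrist_force: [-1.2, -0.7, 0.2]
gripper_width: 0.095
[0.53357573 0.01808801 0.12438941] [ 0.05759969  3.13761902 -0.01919756]
```

View pics/b1.png

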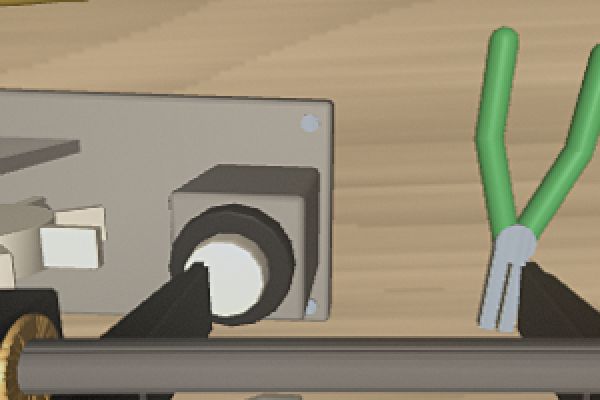

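View pics/b2.png

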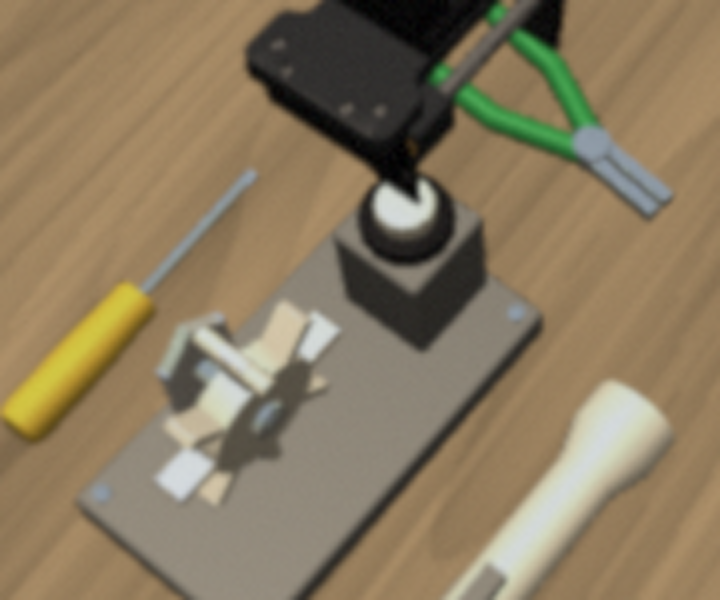

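The finger is about 5 mm to the -y side of the button's centre. I correct that and press.

```bash
python3 -m creep '[[1,0,5.5,-5,0],[1,0,0,-2,0],[1,0,0,0,0]]';python3 -m creep '[[1,0,0,-3,0],[1,0,0,-3,0],[1,0,0,-2,0]]'
```

```text
clock: 13.17
position: [0.5343, 0.0237, 0.1184]
ee_rot: [0.059, 3.135, -0.019]
wrist_force: [-0.2, -0.1, -0.2]
gripper_width: 0.095
clock: 13.42
position: [0.5346, 0.024, 0.1105]
ee_rot: [0.058, 3.133, -0.02]
wrist_force: [0.3, -0.2, -0.0]
gripper_width: 0.0948
```

```bash
python3 -m creep '[[1,0,0,-2,0],[1,0,0,-2,0]]'; python3 -m creep '[[1,0,0,-2,0]]'
```

```text
clock: 13.58
position: [0.5346, 0.024, 0.1062]
ee_rot: [0.057, 3.133, -0.02]
wrist_force: [-1.3, 0.2, 3.3]
gripper_width: 0.095
clock: 13.67
position: [0.5346, 0.024, 0.1042]
ee_rot: [0.057, 3.133, -0.02]
wrist_force: [-1.9, 0.5, 4.2]
gripper_width: 0.0951
```

```bash
python3 -m creep '[[1,0,0,-2,0]]'; python3 -m creep '[[1,0,0,-2,0]]'; python3 -m creep '[[1,0,0,-1.5,0]]'
```

```text
clock: 13.75
position: [0.5349, 0.024, 0.1029]
ee_rot: [0.057, 3.132, -0.02]
wrist_force: [-9.6, 3.9, 38.6]
gripper_width: 0.095
clock: 13.83
position: [0.5349, 0.024, 0.1028]
ee_rot: [0.057, 3.131, -0.021]
wrist_force: [-13.9, 3.4, 42.9]
gripper_width: 0.095
clock: 13.92
position: [0.5348, 0.024, 0.1032]
ee_rot: [0.057, 3.13, -0.022]
wrist_force: [-8.8, 1.4, 24.2]
gripper_width: 0.0952
```

It bottomed out: the force climbed to about 5 N, then hit a hard stop at z 103, some 6 mm below first contact. Releasing.

```bash
python3 -m creep '[[1,0,0,5,0],[1,0,0,10,0],[1,0,0,20,0],[1,0,0,30,0],[1,0,20,20,0],[1,0,30,0,0],[1,0,30,0,0],[1,0,30,0,0],[1,0,0,0,0],[1,0,0,0,0]]'; python3 - <<'E'
from plant import r,snapshot
import cv2,numpy as np
s=r.sense();print(s['clock'],s['position'],s['wrist_force'])
q,d=snapshot('scene');t,d=snapshot('top')
b=cv2.resize(q[170:320,140:320],None,fx=4,fy=4,interpolation=cv2.INTER_CUBIC);cv2.imwrite('pics/f1.png',b)
cv2.imwrite('pics/f2.png',cv2.resize(t[180:310,220:460],None,fx=3,fy=3,interpolation=cv2.INTER_CUBIC))
E
```

```text
clock: 14.75
position: [0.5347, 0.1378, 0.1959]
ee_rot: [0.062, 3.127, -0.019]
wrist_force: [0.1, 0.5, -0.3]
gripper_width: 0.0952
14.75 [0.53471418 0.13783286 0.19593135] [ 0.10874738  0.47566912 -0.30703323]
```

View pics/f1.png

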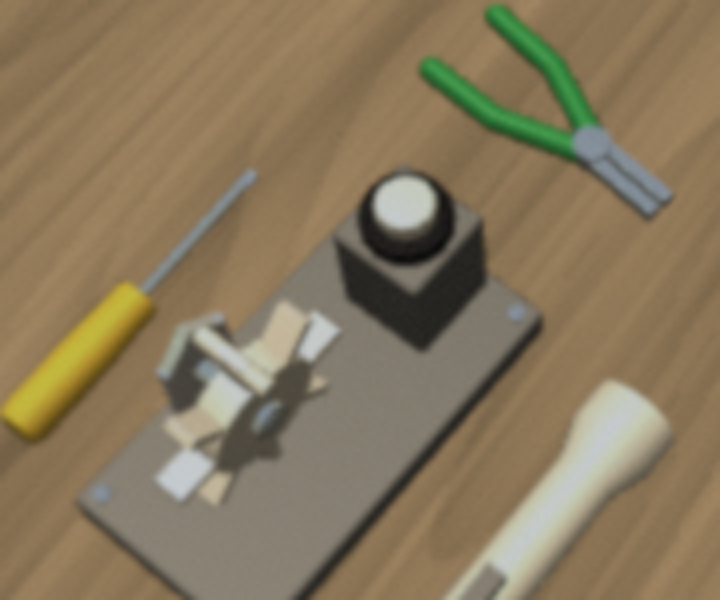

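View pics/f2.png

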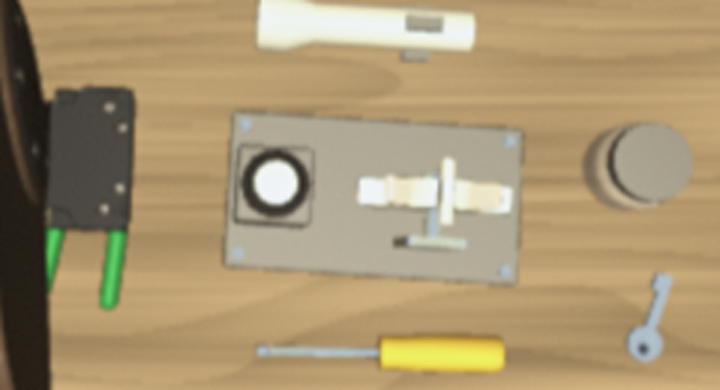

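```bash
python3 - <<'E'
from h import *
C=np.array([.5245,-.1357,.078]);yu=np.array([.064,.998,0])
for a in (-10,-5,0,5,10):
    t=np.radians(a);print(a,((proj('top',C+.0455*(np.sin(t)*yu+np.array([0,0,np.cos(t)])))[0]-[220,180]+.33)*3).round(1), ((proj('scene',C+.0455*(np.sin(t)*yu+np.array([0,0,np.cos(t)])))[0]-[140,170]+.37)*4).round(1))
E
```

```text
-10 [458.3 191. ] [216.5 372.9]
-5 [452.1 190.6] [223.  365.3]
0 [445.7 190.2] [229.7 358.1]
5 [439.3 189.8] [236.4 351.3]
10 [432.8 189.5] [243.2 344.9]
```

The crossbar sits within about 2° of upright in both fixed views: seen at (448,190) and (233,358), predicted for upright at (446,190) and (230,358). The button is up again and the arm is clear.

```bash
python3 -c "
from plant import ticket
print(ticket.close_job())"
```

```text
the job is handed in; nothing more can be done
None
```

I flicked the star wheel three clicks with one fingertip, from about -135° to upright, then pressed the set button and let it go. I handed the job in at about 15 s of the 51 s allowed.

- **Wheel:** after the last click the crossbar measured within about 2° of upright in both the top and scene views. On the third click I saw no overshoot, and the finger lifted clear without disturbing the wheel.
- **Settling:** after the first click the wheel measured about 7–9° short while it may still have been settling. By the second click it rested where the start picture puts a tab at its click.
- **Button:** it went down about 6 mm at up to about 4–5 N, then met a hard stop. The fingertip pressed against that stop with up to about 43 N at the wrist, well under the 120 N limit. Afterwards the last picture showed the button up again.
- **Other things:** the loose items visible in the final pictures looked undisturbed. The padlock was outside those crops, but the arm never went near it. At hand-in the arm was clear with the wrist force near zero.

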